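Load document tubes into a locking V-groove cradle

TASK

The keeper bar is locked over the empty tube cradle: hold the red thumb button down while you slide the bar away from you along its rail to the far end, and let the button pop up there so that it latches. Lay every document tube from the white pad crosswise in a V-groove of its own, bedded on both rails and roughly centred across them, then hold the button down again and slide the bar back over the tubes all the way home until the button pops up and locks it. Leave the screwdriver, the jar and the camera where they are.

Things in the scene. Friction and masses are not known exactly. Their poses are not given: they have to be found in the camera images.
- cradle: Fixed aluminium plate, 8 mm thick, carrying two white notched rails and a sliding yellow bar. Origin on the table top midway between and along the rails; x across the rails (the way a bedded tube lies, roughly away from the robot), y along them, z up. Rails 10 mm thick, centred at x = -32 and +32 mm, 54 mm free between them down to the plate, tops at z = 37 mm. Plate x -100..170, y -209..176 mm.
- groove0 (a point): V-groove 0 (the same in both rails) at cradle y = -108 mm: 90 degrees, 44 mm wide at the mouth, 22 mm deep, bottom 15 mm above the table. The point is where the middle of a bedded tube's axis belongs: midway between the rails, 40.5 mm above the table (barrel top then at 58.5 mm); the caps hang outside the rails. Axes as the cradle's.
- groove1 (a point): V-groove 1 (the same in both rails) at cradle y = -36 mm: 90 degrees, 44 mm wide at the mouth, 22 mm deep, bottom 15 mm above the table. The point is where the middle of a bedded tube's axis belongs: midway between the rails, 40.5 mm above the table (barrel top then at 58.5 mm); the caps hang outside the rails. Axes as the cradle's.
- groove2 (a point): V-groove 2 (the same in both rails) at cradle y = 36 mm: 90 degrees, 44 mm wide at the mouth, 22 mm deep, bottom 15 mm above the table. The point is where the middle of a bedded tube's axis belongs: midway between the rails, 40.5 mm above the table (barrel top then at 58.5 mm); the caps hang outside the rails. Axes as the cradle's.
- groove3 (a point): V-groove 3 (the same in both rails) at cradle y = 108 mm: 90 degrees, 44 mm wide at the mouth, 22 mm deep, bottom 15 mm above the table. The point is where the middle of a bedded tube's axis belongs: midway between the rails, 40.5 mm above the table (barrel top then at 58.5 mm); the caps hang outside the rails. Axes as the cradle's.
- keeper (a joint): Keeper (grey carriage with yellow bar) along the cradle's +x in m: 0 is home (bar over the grooves), 0.100 the far end stop. Starts near 0. A catch holds it in the home zone (0 to 0.010) and the far zone (0.090 to 0.100); to go from one to the other the red button must be held at least 7 mm down. Sliding takes 2 N plus a little drag; it stays where left.
- bar_mid (a point): Middle of the yellow keeper bar, which spans all grooves along the cradle's y: 24 mm wide, 12 mm thick, underside 72 mm and top 84 mm above the table (13 mm over a bedded tube). At cradle x = 50 mm when home, 150 mm at the far end. It stands on a post on the carriage (y -169 mm) and a leg at y = +156 mm.
- release (a joint): How far the red thumb button is pressed, in m: 0 up, 0.010 fully down. Sprung: 1.8 N to start, 6 N fully down. At 0.007 or more the catch is free. Let go between the two zones it stays about 6.5 mm down; it pops up to 0 only in the home or far zone: up means latched.
- release_top (a point): Centre of the red button's top (44 mm along cradle x, 36 along y), 50 mm above the table when up. It rides on the grey carriage at cradle y = -175 mm: x = -50 mm when home, +50 at the far end. Grey cheeks 27 to 33 mm before and behind it along x rise to 58 mm: closed fingers pressing the button between them can push either cheek to slide the carriage. The bar's post is 100 mm further along +x.
- tube0: Document tube 160 mm long, about 0.18 kg: a round slate blue barrel, 36 mm in diameter and 132 mm long, with a square orange cap 38 x 38 mm and 14 mm long on each end, which keeps it from rolling about. Origin at the middle of its axis, x along the tube; lying flat, its axis is 19 mm above what it lies on. It starts lying on the white pad. May be absent.
- tube1: Document tube 160 mm long, about 0.18 kg: a round slate blue barrel, 36 mm in diameter and 132 mm long, with a square orange cap 38 x 38 mm and 14 mm long on each end, which keeps it from rolling about. Origin at the middle of its axis, x along the tube; lying flat, its axis is 19 mm above what it lies on. It starts lying on the white pad. May be absent.
- tube2: Document tube 160 mm long, about 0.18 kg: a round slate blue barrel, 36 mm in diameter and 132 mm long, with a square orange cap 38 x 38 mm and 14 mm long on each end, which keeps it from rolling about. Origin at the middle of its axis, x along the tube; lying flat, its axis is 19 mm above what it lies on. It starts lying on the white pad. May be absent.
- tube3: Document tube 160 mm long, about 0.18 kg: a round slate blue barrel, 36 mm in diameter and 132 mm long, with a square orange cap 38 x 38 mm and 14 mm long on each end, which keeps it from rolling about. Origin at the middle of its axis, x along the tube; lying flat, its axis is 19 mm above what it lies on. It starts lying on the white pad. May be absent.
- pad: White soft foam pad 250 x 380 mm, 6 mm thick, fixed on the table on the robot's right; the tubes start on it, two by two. Origin at the centre of its underside.
- screwdriver: Bystander: a screwdriver lying on the table beyond the tubes. Origin under its middle.
- jar: Bystander: a closed jar 60 mm in diameter, 75 mm tall, standing at the far right. Origin at the centre of its foot.
- camera: Bystander: a small silver camera 100 x 28 x 62 mm standing beyond the cradle. Origin at the centre of its underside.

How it is judged (in metres and radians):
On the way, in this order (a step that is already met when the one before it is completed fails the run):
1. the keeper is at its far end and latched (button up) (value of joint keeper above 0.088 m and value of joint release below 0.003 m), for 0.2 s.
2. every tube is bedded in the grooves of both rails with the keeper still at the far end (value of joint keeper above 0.085 m and z of tube0 in the frame of cradle between 0.0365 and 0.0445 m and x of tube0 in the frame of cradle between -0.02 and 0.02 m and y of tube0 in the frame of cradle between -0.13 and 0.13 m and angle between the x axis of each of tube0, tube1, tube2, tube3 and the x axis of cradle, either way round below 0.1 rad and z of tube1 in the frame of cradle between 0.0365 and 0.0445 m and x of tube1 in the frame of cradle between -0.02 and 0.02 m and y of tube1 in the frame of cradle between -0.13 and 0.13 m and z of tube2 in the frame of cradle between 0.0365 and 0.0445 m and x of tube2 in the frame of cradle between -0.02 and 0.02 m and y of tube2 in the frame of cradle between -0.13 and 0.13 m and z of tube3 in the frame of cradle between 0.0365 and 0.0445 m and x of tube3 in the frame of cradle between -0.02 and 0.02 m and y of tube3 in the frame of cradle between -0.13 and 0.13 m), for 0.2 s.
At the end, for the whole second after the job is handed in: Every tube lies at rest in a groove of both rails (axis 36.5 to 44.5 mm above the cradle's underside, within 0.1 rad of the grooves, its middle within 20 mm of the line midway between the rails); the keeper is home (below 12 mm) and the red button is up (less than 3 mm down) (z of tube0 in the frame of cradle between 0.0365 and 0.0445 m and x of tube0 in the frame of cradle between -0.02 and 0.02 m and y of tube0 in the frame of cradle between -0.13 and 0.13 m and angle between the x axis of each of tube0, tube1, tube2, tube3 and the x axis of cradle, either way round below 0.1 rad and z of tube1 in the frame of cradle between 0.0365 and 0.0445 m and x of tube1 in the frame of cradle between -0.02 and 0.02 m and y of tube1 in the frame of cradle between -0.13 and 0.13 m and z of tube2 in the frame of cradle between 0.0365 and 0.0445 m and x of tube2 in the frame of cradle between -0.02 and 0.02 m and y of tube2 in the frame of cradle between -0.13 and 0.13 m and z of tube3 in the frame of cradle between 0.0365 and 0.0445 m and x of tube3 in the frame of cradle between -0.02 and 0.02 m and y of tube3 in the frame of cradle between -0.13 and 0.13 m and value of joint keeper below 0.012 m and value of joint release below 0.003 m and linear speed of each of tube0, tube1, tube2, tube3 below 0.03 m/s); the robot touches nothing.
It fails at once if the screwdriver is pushed more than 30 mm (distance of screwdriver from where it was at the start of the episode above 0.03 m).
It fails at once if the jar is pushed more than 30 mm (distance of jar from where it was at the start of the episode above 0.03 m).
It fails at once if the camera is pushed more than 30 mm (distance of camera from where it was at the start of the episode above 0.03 m).
Of tube0, tube1, tube2, tube3 only 3 to 4 are there at a start; the rules pass over those that are not, and their reading is None.
At some moment in a run one of tube0, tube1, tube2, tube3 may be knocked a few centimetres aside while the robot is not near it.
Once in a run the grip may slacken for a moment while it holds something.
It also fails if it takes over 210 s, if anything falls off the work surface, if the arm or the gripper's body presses on something with over 40 N, if the wrist force passes 120 N, or if a joint passes its speed limit or range.

ROBOT

A 6-joint arm with a two-finger parallel gripper is mounted at the origin on the work surface. World frame = base frame: x ahead of the robot, y to its left, z up, the work surface at z = 0. Lengths are in mm, angles in rad, forces in N, time in s.
With the tool pointing down it reaches from about 300 to 775 mm from the base axis. Payload 14.6 kg.
Tool frame: the origin (TCP) lies on the centre line of the jaws, within the pads' length; the fingertips stand 8 mm ahead of it and the grasp point (between the pads) lies 11 mm behind it; z points along the fingers, y is the line along which they close (so a half turn about z gives the same grasp; the last joint's range is limited). The gripper opens to 94 mm and grips with 3 to 60 N. Pads are 16 mm wide; open, the fingers measure 119 mm over their backs; the gripper's body (75 mm by 177 mm) begins 78 mm behind the grasp point.
Start: joints at [1.081, 0.3, 1.521, -0, 1.321, -0.067], TCP at [225.67, 501.56, 213.446] pointing down, gripper open.
Joint ranges: [-3.03, 3.03], [-0.79, 2.21], [0.23, 2.52], [-1.04, 4.18], [0, 3.07], [-2.55, 2.55]. Speed limits (rad/s): [2.22, 2.22, 2.57, 3.14, 3.14, 3.14].

INTERFACE

Orientations are given as [roll, pitch, yaw] about the fixed x, y, z axes, in that order (R = Rz(yaw) Ry(pitch) Rx(roll)).
In Python, from cell import manip gives the robot as it stands.
- The arm moves only by the tool jog_arm, never from a script. Its argument "rows" is one flat list of numbers, 7 for each row, row after row: the shift along the world's x, y, z in cm, then the turn, a rotation vector about the world's x, y, z in rad, then the closure, from 0 (fully open) to 1 (shut). In form: [dx, dy, dz, rx, ry, rz, fingers, dx, dy, dz, rx, ry, rz, fingers, ...]. A call has 1 to 20 rows; each row shifts and turns the commanded pose from where the row before left it; what a row does not reach is not made up. A row lasts 1/12 s, in which the tool goes at most 41.7 mm and 7.16 degrees, less where a joint would pass 70% of its speed; a pose out of reach is approached as far as the arm can. A call with a gripper value outside its range is refused whole. The fingers move at their own pace and stop on an object; "newtons" is the grip in N (left out, the last holds). Time passes only in rows, so rows that do not move let the fingers close. It gives the time, the measured TCP pose, the force, the opening and the grip force at its end, in the units of the state.
- manip.read_state(): the state, without advancing time (a new reading comes with each control period).
- manip.camera(name): name is "side" or "top" or "wrist"; returns (picture, depth): 480x640x3 uint8, blue, green, red; 480x640 float32, mm along the optical axis (not along the pixel's ray), 0 where there is no reading.
- manip.camera_model(name): a dict with "K" (3x3 intrinsics, pixels), "R" (3x3) and "t" (3): a world point X has camera coordinates R X + t. Camera axes: x right, y down, z forward; pixel columns grow to the right and rows downward; lengths in mm; the calibration is good to about 2 mm. A picture is of the moment at which its call begins: read the wrist's pose just before it. camera_model takes no time and is no camera call; for the wrist camera it gives the pose at the moment of the call.
- manip.sign_off(): hands the job in; it is judged then, once.
The state is a dict: "clock": time; "joints": joint angles; "qd": joint speeds; "effort": joint torques, N m; "eef_pos": TCP position; "eef_rot": TCP orientation; "wrist_force": force on the tool from outside, world axes, zero at the start; "moment": the same for the moment, N m; "finger_gap": finger opening in mm; "finger_force": force on a finger pad.
Only numpy, scipy, OpenCV 4.12 (cv2) and the standard library are available. Lean on these libraries where they do the work, as an engineer would, in place of code of your own. Each camera call takes 0.05 s, during which the arm holds its last target. There are 200 camera calls.

## Working session

There is one attempt and no reset: what is moved stays moved. The work goes in short steps, Python scripts to look and compute and a tool call to move; the robot and the scene stay as the last step left them, time stands still between calls to the robot, and variables do not carry over. Pictures are saved under pics/ and viewed, at most 14 in all, crops included, and the job is handed in when it is done.

Besides the shell and the picture viewer there is one more tool, called after "Call:" by a JSON object that holds its "fn" and its "kwargs", one argument or row to a line. jog_arm: Moves the arm, as the interface text tells. Its arguments: {"type":"object","properties":{"rows":{"type":"array"},"newtons":{"type":"number"}},"required":["rows"]}

```bash
mkdir -p pics; ls; python3 - <<'E'
from cell import manip
import cv2
print(manip.read_state())
for n in("top","side"):
    p,d=manip.camera(n); cv2.imwrite(f"pics/{n}0.png",p); print(n,manip.camera_model(n))
E
```

```text
pics
{'clock': 0.0, 'joints': array([ 1.08142327e+00,  3.00480316e-01,  1.52162266e+00,  6.95823326e-06,
        1.32069553e+00, -6.66014343e-02]), 'qd': array([ 0.00078844, -0.00061958,  0.00010936, -0.00066297,  0.00061357,
        0.00051204]), 'effort': array([-6.93408697e-05, -5.31815815e+01, -3.52742743e+01,  7.08748936e-02,
        2.43919948e-02, -8.90864521e-05]), 'eef_pos': array([225.53393322, 501.33588875, 212.86368408]), 'eef_rot': array([-3.14038993e+00, -8.69766887e-05,  2.71881925e+00]), 'wrist_force': array([-0.12198771, -0.01422162,  0.29557459]), 'moment': array([-0.02728873, -0.02483423,  0.00207507]), 'finger_force': 0.0, 'finger_gap': 94.07128142513376}
top {'K': array([[554.90964438,   0.        , 319.44969465],
       [  0.        , 554.90964438, 228.61065369],
       [  0.        ,   0.        ,   1.        ]]), 'R': array([[-0.00571332, -0.99993863,  0.00949188],
       [-0.99545946,  0.00478532, -0.09506606],
       [ 0.0950148 , -0.00999193, -0.99542571]]), 't': array([ -22.17376475,  618.66475051, 1195.43404768])}
side {'K': array([[541.15428409,   0.        , 327.5323891 ],
       [  0.        , 541.15428409, 239.25210338],
       [  0.        ,   0.        ,   1.        ]]), 'R': array([[ 0.99947112, -0.03070216, -0.0107167 ],
       [-0.03007633, -0.74745532, -0.66363089],
       [ 0.01236465,  0.66360223, -0.74798342]]), 't': array([-588.49130231,   47.22301386, 1413.63308422])}
```

View pics/top0.png

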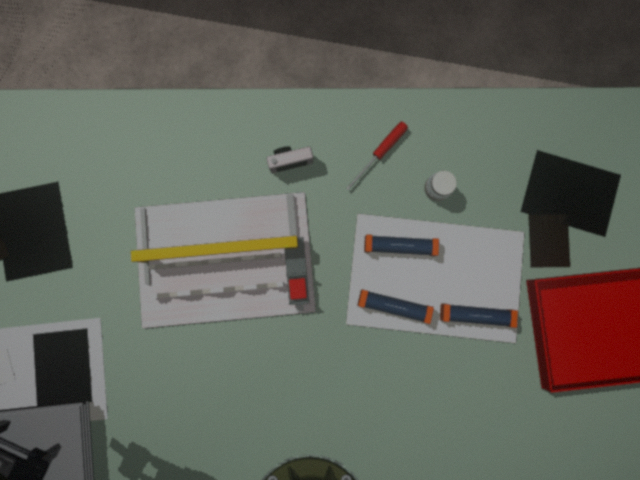

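View pics/side0.png

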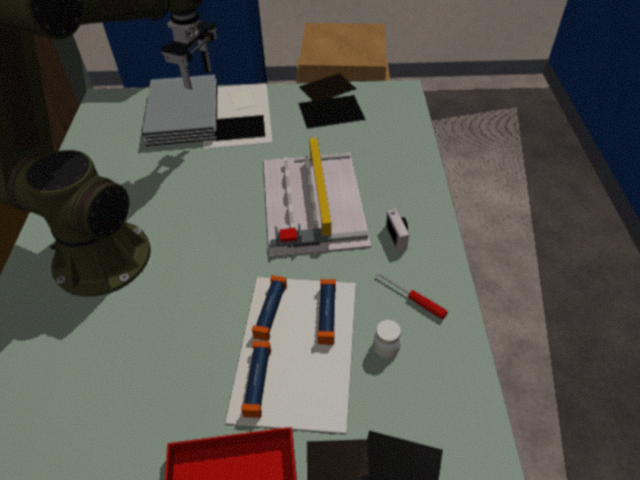

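Top view: three tubes at pixels (402,245), (396,306), (480,315). The bar runs from (133,256) to (297,241) and the button is at (298,289). The side view shows the same three tubes. Next I'll segment these by colour in both views, using depth.

```bash
cat > h.py <<'E'
from cell import manip
import cv2, numpy as np
def cloud(n):
    p,d=manip.camera(n); m=manip.camera_model(n); K,R,t=m["K"],m["R"],m["t"]
    v,u=np.mgrid[:480,:640]; d=d.astype(float)
    C=np.stack([(u-K[0,2])/K[0,0]*d,(v-K[1,2])/K[1,1]*d,d],-1)
    return p,d,(C-t)@R
def blobs(p,lo,hi,amin=25):
    m=cv2.inRange(cv2.cvtColor(p,cv2.COLOR_BGR2HSV),lo,hi)
    n,l,s,c=cv2.connectedComponentsWithStats(m)
    return [(c[i],l==i,s[i,4]) for i in range(1,n) if s[i,4]>=amin]
COL=dict(orange=((5,150,90),(14,255,255)),red=((0,170,90),(4,255,255)),yellow=((22,140,80),(32,255,255)),blue=((100,80,20),(120,255,200)))
E
python3 - <<'E'
from h import *
for n in("top","side"):
    p,d,W=cloud(n)
    for k,(lo,hi) in COL.items():
        for c,m,a in blobs(p,lo,hi):
            q=W[m&(d>0)]; 
            if len(q)<10: continue
            r=cv2.minAreaRect(q[:,:2].astype(np.float32))
            print(n,k,c.round(1),a,"med",np.median(q,0).round(1),"z95",np.percentile(q[:,2],[5,95]).round(1),"rect",np.round(r[0],1),np.round(r[1],1),round(r[2],1))
    if n=="top":
        im=cv2.resize(p[180:340,120:330],None,fx=3.8,fy=3.75,interpolation=cv2.INTER_CUBIC); cv2.imwrite("pics/crad.png",im)
        for uv in [(160,220),(250,215),(220,310),(160,297),(265,287),(293,215),(440,275),(400,345),(402,246),(396,306),(480,316)]: print(uv,W[uv[1],uv[0]].round(1))
E
```

```text
top orange [368.3 243. ] 100 med [ 585.2 -131.2   44.2] z95 [39.  47.9] rect [ 585.2 -131.9] [13.1 35.3] 85.3
top orange [434.9 246.7] 83 med [ 575.6 -276.8   44. ] z95 [40.1 47.3] rect [ 576.8 -276.9] [11.1 34. ] 84.1
top orange [362.8 298.3] 98 med [ 466.3 -118.3   44. ] z95 [40.1 48.4] rect [ 465.8 -117.7] [13.1 33.8] 75.5
top orange [446.  312.4] 109 med [ 435.2 -296.7   43.4] z95 [38.3 47. ] rect [ 434.2 -297.3] [14.5 32.3] 88.9
top orange [428.5 314.6] 90 med [ 429.4 -259.1   44.4] z95 [39.4 48.3] rect [ 430.1 -259.5] [13.2 33.8] 76.3
top orange [513.5 318.5] 100 med [ 420.5 -443.    43.5] z95 [39.4 47.6] rect [ 420.5 -443.2] [14.2 32.5] 86.1
top red [390.5 138.8] 312 med [ 822.  -187.6   24.4] z95 [20.4 28.6] rect [ 821.  -185.9] [18.3 95.4] 47.7
top red [590.6 330.2] 9753 med [ 392.1 -626.4    4.9] z95 [ 0.8 47.3] rect [ 397.5 -626.3] [239.6 255.1] 5.8
top red [297.4 288.4] 285 med [488.6  23.7  50.3] z95 [46.4 54.3] rect [487.7  22.9] [40.7 32.4] 1.0
top yellow [214.2 248.4] 1705 med [573.2 196.5  84. ] z95 [80.2 87.7] rect [572.8 196.6] [ 22.8 349.1] 4.9
top blue [401.6 244
[... 2175 characters left out ...]
 [1307.7  297.3] 89.7
side blue [604.6  81.1] 12434 med [1978.6 1373.8 -411.3] z95 [-642.9 -107.9] rect [1975.3 1359.7] [  42.1 1378.7] 0.0
side blue [141.3  49.4] 3774 med [-174.5 1248.4  -95.2] z95 [-246.7   24.1] rect [ 31.  788.3] [ 269.1 1136.2] 22.1
side blue [192.1  47.1] 47 med [  51.7 1247.9  -96.4] z95 [-113.9  327.9] rect [130.7 855.4] [ 52.3 845.1] 11.9
side blue [270.7 303.9] 548 med [ 451.1 -192.4   40. ] z95 [32.8 44.5] rect [ 449.8 -189.6] [126.2  29.9] 75.8
side blue [326.7 307.5] 555 med [ 580.8 -207.9   40.3] z95 [34.8 45. ] rect [ 580.5 -205.3] [124.9  30.2] 87.9
side blue [256.7 375.6] 764 med [ 429.3 -374.3   40.1] z95 [33.4 44.7] rect [ 427.2 -371.3] [128.8  31.8] 84.3
```

View pics/crad.png

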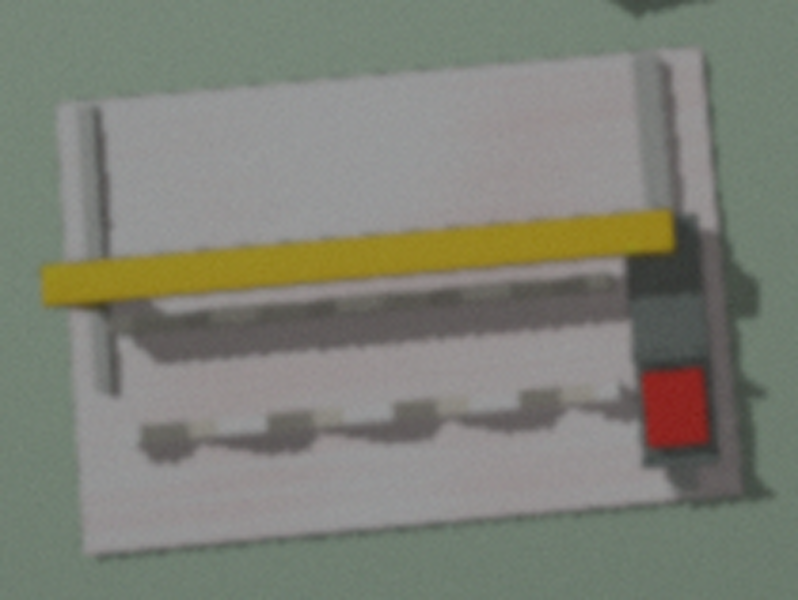

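Tubes, bar and button agree in both views: button top ≈ (488, 22, 50), bar top 84, cap tops ≈ 44. The bar's yaw is ≈ 0.085, so the cradle origin is ≈ (522.5, 199.5). Next I'll move over the button with the fingers closed and the jaw line along cradle x.

Call:
{"fn": "jog_arm", "kwargs": {
  "rows": [1.64,-3.0,0,0,0,-0.0665,1,1.64,-3.0,0,0,0,-0.0665,1,1.64,-3.0,0,0,0,-0.0665,1,1.64,-3.0,0,0,0,-0.0665,1,1.64,-3.0,0,0,0,-0.0665,1,1.64,-3.0,0,0,0,-0.0665,1,1.64,-3.0,0,0,0,-0.0665,1,1.64,-3.0,0,0,0,-0.0665,1,1.64,-3.0,0,0,0,-0.0665,1,1.64,-3.0,0,0,0,-0.0665,1,1.64,-3.0,0,0,0,-0.0665,1,1.64,-3.0,0,0,0,-0.0665,1,1.64,-3.0,0,0,0,-0.0665,1,1.64,-3.0,0,0,0,-0.0665,1,1.64,-3.0,0,0,0,-0.0665,1,1.64,-3.0,0,0,0,-0.0665,1,0,0,0,0,0,0,1,0,0,0,0,0,0,1],
  "newtons": 20
}}

```text
clock: 1.7
eef_pos: [488.2, 20.4, 213.0]
eef_rot: [-3.141, -0.0, 1.652]
wrist_force: [-0.6, -0.7, 0.8]
finger_gap: 0.3
finger_force: 0.0
```

```bash
python3 - <<'E'
from h import *
p,d,W=cloud("wrist"); cv2.imwrite("pics/w1.png",p)
for c,m,a in blobs(p,*COL["red"],200):
    q=W[m&(d>0)]; r=cv2.minAreaRect(q[:,:2].astype(np.float32)); print(c,a,np.median(q,0).round(1),r)
for c,m,a in blobs(p,*COL["yellow"],200):
    q=W[m&(d>0)]; q=q[q[:,2]>78]; r=cv2.minAreaRect(q[:,:2].astype(np.float32)); print(c,a,np.median(q,0).round(1),r)
E
```

```text
[322.46430868 223.24115756] 1555 [487.6  24.8  49.5] ((487.8192443847656, 24.100168228149414), (41.757625579833984, 34.349082946777344), 4.535635471343994)
[578.23320158 405.86956522] 759 [ 806.3 -171.7   23.5] ((811.1010131835938, -175.8323211669922), (21.19191551208496, 70.9857406616211), 46.955474853515625)
[445.19375535 117.15027089] 7014 [578.1 127.   83.5] ((579.27294921875, 117.20332336425781), (24.03839874267578, 185.60830688476562), 4.992386817932129)
```

View pics/w1.png

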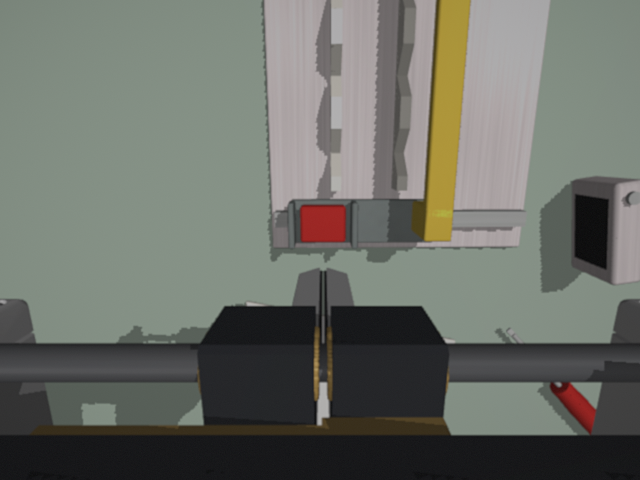

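The wrist view shows the button at (322,223), between its grey cheeks, at world (488, 23.5). I'll lower onto it while watching the force.

Call:
{"fn": "jog_arm", "kwargs": {
  "rows": [0,0.3,-3,0,0,0,1,0,0,-3,0,0,0,1,0,0,-3,0,0,0,1,0,0,-3,0,0,0,1,0,0,-2,0,0,0,1,0,0,-1.0,0,0,0,1,0,0,-0.6,0,0,0,1,0,0,-0.3,0,0,0,1,0,0,0,0,0,0,1,0,0,0,0,0,0,1]
}}

```text
clock: 2.58
eef_pos: [488.6, 24.8, 55.6]
eef_rot: [3.14, 0.0, 1.655]
wrist_force: [-1.0, 1.1, 2.4]
finger_gap: 0.5
finger_force: 1.3
```

Call:
{"fn": "jog_arm", "kwargs": {
  "rows": [0,0,-0.3,0,0,0,1,0,0,-0.2,0,0,0,1,0,0,0,0,0,0,1,0,0,0,0,0,0,1]
}}

```text
clock: 2.92
eef_pos: [488.7, 24.6, 49.9]
eef_rot: [3.14, -0.0, 1.655]
wrist_force: [1.6, 3.4, 4.9]
finger_gap: 0.5
finger_force: 2.5
```

Call:
{"fn": "jog_arm", "kwargs": {
  "rows": [0,0,-0.1,0,0,0,1,0.5,0.04,0,0,0,0,1,0.5,0.04,0,0,0,0,1,0.5,0.04,0,0,0,0,1,0.6,0.05,0,0,0,0,1,0.8,0.07,0,0,0,0,1,0.8,0.07,0,0,0,0,1,0.8,0.07,0,0,0,0,1,0.8,0.07,0,0,0,0,1,0.8,0.07,0,0,0,0,1,0.8,0.07,0,0,0,0,1,0.8,0.07,0,0,0,0,1,0.8,0.07,0,0,0,0,1,0.8,0.07,0,0,0,0,1,0.4,0.03,0,0,0,0,1,0,0,0,0,0,0,1,0,0,0,0,0,0,1]
}}

```text
clock: 4.33
eef_pos: [585.6, 32.8, 48.8]
eef_rot: [3.141, 0.0, 1.655]
wrist_force: [1.4, 1.4, 4.6]
finger_gap: 0.3
finger_force: 2.7
```

```bash
python3 - <<'E'
from h import *
p,d,W=cloud("top")
for c,m,a in blobs(p,*COL["yellow"],200):
    q=W[m&(d>0)]; print(np.median(q,0).round(1),cv2.minAreaRect(q[:,:2].astype(np.float32)))
E
```

```text
[665.1 226.8  84.2] ((661.9050903320312, 205.37510681152344), (35.335811614990234, 345.6976318359375), 4.440171718597412)
```

Call:
{"fn": "jog_arm", "kwargs": {
  "rows": [0.5,0.04,0,0,0,0,1,0.4,0.03,0,0,0,0,1,0,0,0,0,0,0,1,0,0,0,0,0,0,1]
}}

```text
clock: 4.72
eef_pos: [594.3, 33.3, 48.7]
eef_rot: [3.141, 0.0, 1.655]
wrist_force: [-1.3, 0.1, 5.4]
finger_gap: 0.3
finger_force: 2.8
```

Call:
{"fn": "jog_arm", "kwargs": {
  "rows": [0,0,0.5,0,0,0,1,0,0,1.5,0,0,0,1,0,0,4,0,0,0,1,0,0,4,0,0,0,1,0,-2,2,0,0,-0.02,0.5,-0.2,-3.7,0,0,0,-0.021,0,-0.2,-3.7,0,0,0,-0.021,0,-0.2,-3.7,0,0,0,-0.021,0,-0.2,-3.7,0,0,0,-0.021,0,-0.2,-3.7,0,0,0,-0.021,0,-0.2,-3.3,0,0,0,-0.021,0,0,0,0,0,0,0,0,0,0,0,0,0,0,0]
}}

```text
clock: 5.8
eef_pos: [581.5, -205.9, 168.1]
eef_rot: [-3.141, -0.0, 1.506]
wrist_force: [-0.3, 1.1, -0.6]
finger_gap: 57.0
finger_force: 0.0
```

```bash
cat > tubes.py <<'E'
from h import *
import sys
def look(n,f=None):
    p,d,W=cloud(n)
    if f: cv2.imwrite(f,p)
    for k in ("orange","red","yellow","blue"):
        for c,m,a in blobs(p,*COL[k],30 if n!="wrist" else 150):
            q=W[m&(d>0)]
            if len(q)<10: continue
            md=np.median(q,0)
            if not(250<md[0]<720 and -480<md[1]<420 and md[2]>10): continue
            r=cv2.minAreaRect(q[q[:,2]>np.median(q[:,2])-8][:,:2].astype(np.float32))
            print(n,k,c.round(),a,md.round(1),np.round(r[0],1),np.round(r[1],1),round(r[2],1))
if __name__=="__main__":
    s=manip.read_state(); print(s["clock"],s["eef_pos"].round(1),s["eef_rot"].round(3),s["finger_gap"].round(1))
    for a in sys.argv[1:]:
        n,_,f=a.partition(":"); look(n,f or None)
E
python3 tubes.py top wrist:pics/w2.png
```

```text
Traceback (most recent call last):
  File "tubes.py", line 15, in <module>
    s=manip.read_state(); print(s["clock"],s["eef_pos"].round(1),s["eef_rot"].round(3),s["finger_gap"].round(1))
                                                                                       ^^^^^^^^^^^^^^^^^^^^^
AttributeError: 'float' object has no attribute 'round'
```

```bash
sed -i 's/s\["finger_gap"\].round(1)/s["finger_gap"]/' tubes.py; python3 tubes.py top wrist:pics/w2.png
```

```text
5.8 [ 581.5 -205.9  168.1] [-3.141 -0.     1.506] 56.96657604137278
top orange [368. 243.] 103 [ 585.  -131.    44.2] [ 585.1 -131.3] [13.  35.2] 87.8
top orange [363. 298.] 100 [ 466.3 -118.3   43.7] [ 465.7 -117.9] [13.4 33.9] 75.3
top orange [514. 319.] 80 [ 419.6 -443.2   44.2] [ 420.3 -444. ] [11.5 32.7] 87.4
top red [293. 245.] 275 [581.5  32.1  50.2] [582.1  31. ] [40.  32.4] 6.0
top yellow [211. 204.] 1721 [667.  203.7  84.1] [666.8 204.8] [ 23.2 348.9] 4.9
top blue [384. 244.] 233 [ 584.6 -164.2   41.3] [ 583.7 -166. ] [47.6 26.1] 84.2
top blue [371. 300.] 87 [ 463.9 -135.7   41.4] [ 462.3 -135.5] [15.6 27.8] 67.0
top blue [482. 318.] 319 [ 421.8 -371.3   41.5] [ 425.3 -379.4] [106.2  25.8] 83.9
wrist orange [173. 141.] 771 [ 467.4 -118.4   43.4] [ 466.7 -118.4] [13.4 37. ] 75.2
wrist orange [322. 149.] 733 [ 586.2 -132.    43.4] [ 586.1 -132.2] [12.6 35.7] 86.5
wrist orange [160. 301.] 339 [ 430.7 -256.3   43. ] [ 432.3 -254.6] [ 8.9 36.5] 86.1
wrist orange [323. 314.] 530 [ 578.5 -276.3   43.5] [ 577.7 -276.9] [12.4 35.5] 88.0
wrist blue [173. 223.] 5704 [ 454.9 -185.2   40.1] [ 450.1 -189.6] [131.4  30.8] 76.0
wrist blue [322. 231.] 5212 [ 582.3 -199.1   40.4] [ 582.  -204.8] [131.2  32.6] 86.5
```

View pics/w2.png

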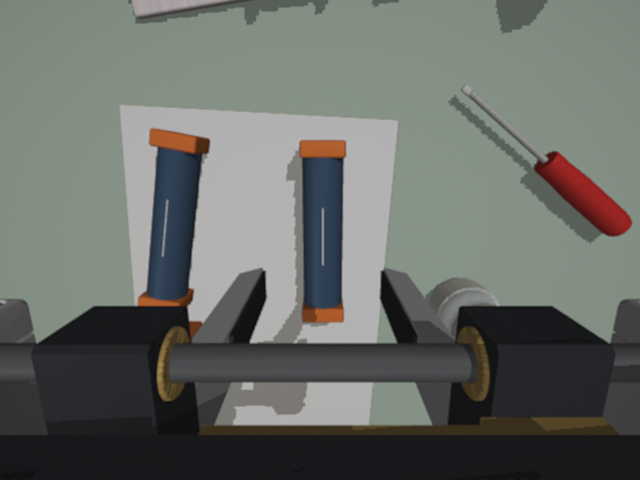

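The wrist view shows tube A centred between the fingers at (322,231), world (582, −204.6). The button is up at 50 mm and the keeper is at ≈95 mm, so it has latched. Next is descending and gripping.

Call:
{"fn": "jog_arm", "kwargs": {
  "rows": [0.05,0.1,-3,0,0,0,0.25,0,0,-3.5,0,0,0,0.25,0,0,-3.5,0,0,0,0.25,0,0,-3,0,0,0,0.25,0,0,-1.8,0,0,0,0.25,0,0,0,0,0,0,0.25,0,0,0,0,0,0,1,0,0,0,0,0,0,1,0,0,0,0,0,0,1,0,0,0,0,0,0,1,0,0,0,0,0,0,1],
  "newtons": 35
}}

```text
clock: 6.82
eef_pos: [583.0, -203.5, 21.5]
eef_rot: [3.14, 0.0, 1.509]
wrist_force: [-0.3, 0.4, 0.2]
finger_gap: 40.7
finger_force: 0.0
```

Call:
{"fn": "jog_arm", "kwargs": {
  "rows": [0,0,0,0,0,0,1,0,0,0,0,0,0,1,0,0,0,0,0,0,1,0,0,2,0,0,0,1,0,0,3.5,0,0,0,1,0,0,3.5,0,0,0,1,0,0,3.0,0,0,0,1]
}}

```text
clock: 7.4
eef_pos: [582.5, -203.5, 142.5]
eef_rot: [3.141, 0.0, 1.509]
wrist_force: [0.8, 0.2, -0.8]
finger_gap: 35.5
finger_force: 35.0
```

Call:
{"fn": "jog_arm", "kwargs": {
  "rows": [-0.46,3.4,0,0,0,-0.095,1,-0.46,3.4,0,0,0,-0.095,1,-0.46,3.4,0,0,0,-0.095,1,-0.46,3.4,0,0,0,-0.095,1,-0.46,3.4,0,0,0,-0.095,1,-0.46,3.4,0,0,0,-0.095,1,-0.46,3.4,0,0,0,-0.095,1,-0.46,3.4,0,0,0,-0.095,1,-0.46,3.4,0,0,0,-0.095,1,-0.46,3.4,0,0,0,-0.095,1,-0.46,3.4,0,0,0,-0.095,1,-0.46,3.4,0,0,0,-0.095,1,-0.46,3.4,0,0,0,-0.095,1,-0.46,3.4,0,0,0,-0.095,1,-0.46,3.4,0,0,0,-0.095,1,0,0,0,0,0,0,1,0,0,0,0,0,0,1]
}}

```text
clock: 8.82
eef_pos: [512.9, 307.8, 140.0]
eef_rot: [3.141, 0.001, 0.087]
wrist_force: [0.4, -0.1, -1.6]
finger_gap: 35.4
finger_force: 35.0
```

```bash
python3 tubes.py wrist:pics/w3.png top:pics/top3.png
```

```text
8.8167 [512.9 307.8 140. ] [3.141e+00 1.000e-03 8.700e-02] 35.353174377880634
wrist orange [323. 145.] 3038 [584.6 312.5 162.1] [584.3 312.5] [13.5 36.8] 5.0
wrist yellow [426.  21.] 17704 [660.6 260.5  83.4] [661.4 255.8] [ 20.9 243.4] 5.0
wrist blue [323. 250.] 12307 [540.8 309.1 159.2] [534.1 308.2] [86.5 32.9] 4.9
wrist blue [323. 403.] 2554 [462.  302.  159.4] [461.2 301.9] [29.  32.4] 4.4
top orange [148. 241.] 113 [583.2 311.9 162.9] [583.6 311.5] [11.7 36.3] 4.6
top orange [363. 298.] 97 [ 466.3 -118.1   44.1] [ 465.5 -118.3] [13.7 33.7] 77.2
top orange [446. 313.] 114 [ 433.4 -296.7   43.3] [ 434.2 -297.4] [14.9 32.6] 86.1
top orange [428. 315.] 89 [ 429.3 -258.7   43.7] [ 430.2 -259.3] [12.3 33.8] 75.0
top orange [514. 319.] 100 [ 420.4 -442.6   43.7] [ 420.6 -443. ] [13.2 32.6] 85.4
top red [293. 245.] 276 [581.3  32.   50.1] [581.9  31.2] [40.6 31.7] 6.1
top yellow [211. 204.] 1729 [666.9 204.2  84.2] [667.2 204.6] [ 23.2 348.4] 4.9
top blue [148. 251.] 120 [563.6 311.1 160.8] [562.3 305.5] [37.1 22.4] 79.1
top blue [396. 307.] 529 [ 446.7 -189.3   41.6] [ 448.4 -188.8] [125.  26.] 76.1
top blue [481. 316.] 590 [ 427.2 -373.9   41. ] [ 426.7 -371.9] [125.2  26.5] 85.6
```

View pics/w3.png

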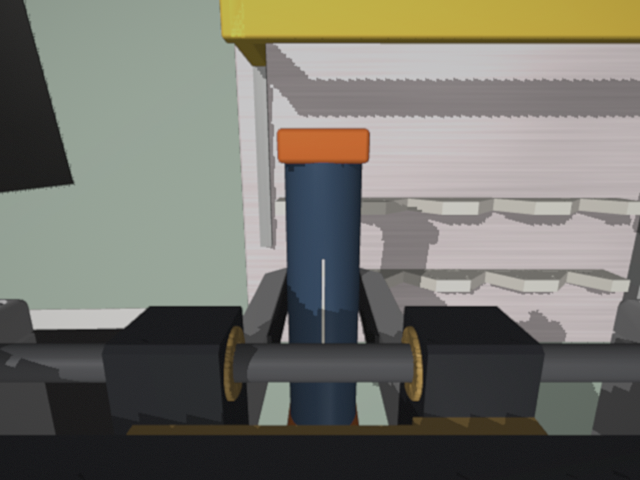

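Tube A is held straight, its far cap at (323,145). The teeth of the far and near rails show on the right, in rows ~208 and ~283. I'll fit the tooth positions from the depth reading.

```bash
python3 - <<'E'
from h import *
a=.086; o=np.array([522.7,201.5])
for n in ("wrist","top"):
    p,d,W=cloud(n)
    P=W.reshape(-1,3); P=P[d.ravel()>0]
    x=(P[:,:2]-o)@[np.cos(a),np.sin(a)]; y=(P[:,:2]-o)@[-np.sin(a),np.cos(a)]
    m=(abs(x)<60)&(abs(y)<150)&(P[:,2]>31)&(P[:,2]<42)
    for s in(-1,1):
        k=m&(abs(x-32*s)<14)
        print(n,s,k.sum(),"x med",np.percentile(x[k],[10,50,90]).round(1),"z",np.median(P[k,2]))
        h,_=np.histogram(y[k],np.arange(-150,151,4)); print(dict((int(-150+4*i),int(v)) for i,v in enumerate(h) if v))
E
```

```text
wrist -1 1636 x med [-40.7 -36.  -32. ] z 36.11059017005547
{-146: 39, -142: 70, -138: 68, -134: 72, -130: 102, -126: 36, -94: 10, -90: 29, -86: 65, -82: 67, -78: 64, -74: 70, -70: 61, -66: 66, -62: 68, -58: 95, -54: 25, -22: 18, -18: 39, -14: 68, -10: 65, -6: 63, -2: 66, 2: 67, 6: 65, 10: 72, 14: 75, 18: 27, 50: 4}
wrist 1 2178 x med [23.3 27.4 31.4] z 36.25274840764763
{-146: 13, -142: 62, -138: 69, -134: 80, -130: 115, -126: 41, -94: 12, -90: 31, -86: 60, -82: 70, -78: 67, -74: 67, -70: 68, -66: 67, -62: 68, -58: 100, -54: 36, -22: 12, -18: 43, -14: 68, -10: 69, -6: 65, -2: 66, 2: 68, 6: 66, 10: 61, 14: 88, 18: 14, 50: 22, 54: 60, 58: 69, 62: 64, 66: 64, 70: 64, 74: 13, 134: 72, 138: 78, 142: 26}
top -1 292 x med [-40.9 -36.8 -32.9] z 36.24138259386807
{-146: 4, -142: 8, -138: 9, -134: 10, -130: 10, -126: 2, -102: 1, -98: 1, -94: 6, -90: 8, -86: 9, -82: 10, -78: 8, -74: 7, -70: 9, -66: 7, -62: 10, -58: 9, -54: 1, -46: 1, -26: 1, -22: 3, -18: 9, -14: 8, -10: 8, -6: 7, -2: 7, 2: 9, 6: 9, 10: 8, 14: 8, 18: 4, 46: 2, 50: 5, 54: 13, 58: 8, 62: 5, 66: 9, 70: 9, 74: 7, 78: 8, 82: 6, 86: 6, 90: 3}
top 1 245 x med [22.8 26.8 30.9] z 36.20913973957664
{-146: 4, -142: 8, -138: 8, -134: 9, -130: 7, -126: 4, -122: 1, -98: 2, -94: 5, -90: 9, -86: 8, -82: 7, -78: 11, -74: 9, -70: 8, -66: 7, -62: 10, -58: 7, -54: 4, -26: 2, -22: 2, -18: 8, -14: 6, -10: 9, -6: 7, -2: 9, 2: 7, 6: 6, 10: 12, 14: 5, 18: 4, 42: 1, 46: 2, 50: 6, 54: 9, 58: 8, 62: 9, 66: 5}
```

Call:
{"fn": "jog_arm", "kwargs": {
  "rows": [-0.3,0.07,-2,0,0,0,1,0,0,-2.5,0,0,0,1,0,0,-2.5,0,0,0,1,0,0,-1.5,0,0,0,1,0,0,-1.0,0,0,0,1,0,0,-0.4,0,0,0,1,0,0,-0.3,0,0,0,1,0,0,0,0,0,0,1,0,0,0,0,0,0,1]
}}

```text
clock: 9.77
eef_pos: [511.1, 307.3, 39.4]
eef_rot: [-3.141, -0.001, 0.084]
wrist_force: [0.4, -0.9, -1.4]
finger_gap: 35.5
finger_force: 35.0
```

Call:
{"fn": "jog_arm", "kwargs": {
  "rows": [0,0.05,-0.2,0,0,0,1,0,0,-0.15,0,0,0,1,0,0,0,0,0,0,1,0,0,0,0,0,0,1]
}}

```text
clock: 10.1
eef_pos: [511.4, 308.8, 36.6]
eef_rot: [-3.14, -0.003, 0.084]
wrist_force: [-1.9, 3.8, 7.9]
finger_gap: 35.3
finger_force: 35.0
```

It has touched the V, so I'll release to a small opening and lift.

Call:
{"fn": "jog_arm", "kwargs": {
  "rows": [0,0,0,0,0,0,0.42,0,0,0,0,0,0,0.42,0,0,0,0,0,0,0.42,0,0,0,0,0,0,0.42,0,0,1.5,0,0,0,0.42,0,0,3,0,0,0,0.42,0,0,4,0,0,0,0.42,0,0,3,0,0,0,0.42,0,0,0,0,0,0,0.42]
}}

```text
clock: 10.85
eef_pos: [512.7, 308.8, 156.6]
eef_rot: [-3.138, -0.009, 0.084]
wrist_force: [-0.5, -0.2, 0.4]
finger_gap: 54.3
finger_force: 0.0
```

```bash
python3 tubes.py top wrist
```

```text
10.85 [512.7 308.8 156.6] [-3.138 -0.009  0.084] 54.299817041874206
top orange [161. 245.] 89 [581.9 315.   59.7] [581.8 314.4] [11.5 36.1] 4.2
top orange [363. 298.] 96 [ 466.3 -118.1   43.9] [ 465.7 -117.8] [13.3 33.7] 76.1
top orange [446. 313.] 113 [ 433.3 -296.7   43. ] [ 434.2 -297.1] [13.9 32.5] 86.1
top orange [428. 314.] 90 [ 429.4 -258.6   43.7] [ 430.3 -258.9] [12.7 33.7] 77.3
top orange [167. 313.] 94 [437.8 298.7  59.8] [442.9 264.7] [ 13.7 101.5] 8.7
top orange [513. 319.] 98 [ 419.5 -442.5   43.5] [ 420.5 -442.3] [13.8 32.7] 86.2
top red [293. 245.] 273 [581.4  32.1  50.2] [582.   31.1] [40.1 31.6] 5.9
top yellow [211. 204.] 1726 [667.  204.6  84.2] [667.1 204.6] [ 23.8 348.5] 4.9
top blue [161. 252.] 45 [567.1 315.3  57.2] [566.2 314.2] [10.9 20.4] 0.5
top blue [165. 301.] 184 [462.9 303.6  56.9] [463.7 303.7] [32.7 27.8] 7.9
top blue [396. 307.] 529 [ 446.7 -191.4   41.4] [ 447.3 -188.8] [123.7  26.6] 76.6
top blue [480. 315.] 598 [ 427.9 -372.4   41.2] [ 427.5 -372. ] [125.8  26.6] 84.3
wrist orange [322. 151.] 924 [581.3 314.4  55.9] [581.2 314.4] [12.8 35.8] 4.8
wrist orange [322. 333.] 688 [437.6 301.7  56.4] [436.9 301.9] [13.1 36.2] 4.5
wrist yellow [434.  23.] 17642 [661.8 252.3  80.4] [662.2 251.7] [ 24.3 253.1] 5.0
wrist blue [322. 241.] 6450 [514.6 308.2  53.2] [508.3 307.9] [130.7  32.7] 5.0
```

Tube A is bedded: middle (509, 308), axis z ≈ 40.5, yaw matching. Next is tube B.

Call:
{"fn": "jog_arm", "kwargs": {
  "rows": [-0.425,-3.32,0,0,0,0.0823,0.25,-0.425,-3.32,0,0,0,0.0823,0.25,-0.425,-3.32,0,0,0,0.0823,0.25,-0.425,-3.32,0,0,0,0.0823,0.25,-0.425,-3.32,0,0,0,0.0823,0.25,-0.425,-3.32,0,0,0,0.0823,0.25,-0.425,-3.32,0,0,0,0.0823,0.25,-0.425,-3.32,0,0,0,0.0823,0.25,-0.425,-3.32,0,0,0,0.0823,0.25,-0.425,-3.32,0,0,0,0.0823,0.25,-0.425,-3.32,0,0,0,0.0823,0.25,-0.425,-3.32,0,0,0,0.0823,0.25,-0.425,-3.32,0,0,0,0.0823,0.25,-0.425,-3.32,0,0,0,0.0823,0.25,-0.425,-3.32,0,0,0,0.0823,0.25,0,0,0,0,0,0,0.25,0,0,0,0,0,0,0.25]
}}

```text
clock: 12.37
eef_pos: [445.9, -191.1, 148.4]
eef_rot: [-3.139, -0.001, 1.315]
wrist_force: [0.2, 0.2, 0.0]
finger_gap: 70.4
finger_force: 0.0
```

```bash
python3 tubes.py wrist top
```

```text
12.3667 [ 445.9 -191.1  148.4] [-3.139e+00 -1.000e-03  1.315e+00] 70.37759911317978
wrist orange [324. 144.] 857 [ 466.3 -117.9   43.6] [ 466.1 -118. ] [12.4 36.3] 75.4
wrist orange [324. 322.] 624 [ 429.2 -258.1   43.6] [ 430.6 -258.8] [13.3 35.7] 75.7
wrist orange [347. 338.] 172 [ 443.4 -291.8   17.1] [ 442.  -291.7] [ 1.7 21.4] 86.3
wrist blue [325. 232.] 6023 [ 449.5 -183.3   40.6] [ 448.4 -188.7] [130.7  32.7] 75.8
wrist blue [349. 402.] 1374 [ 432.1 -341.9   40.7] [ 430.5 -346.3] [54.1 32. ] 84.5
top orange [161. 245.] 86 [581.9 314.3  59.4] [581.3 314.5] [11.  35.2] 1.1
top orange [363. 298.] 98 [ 466.3 -118.3   43.9] [ 465.7 -118. ] [13.3 33.8] 74.9
top orange [166. 313.] 94 [437.7 300.8  59.7] [437.6 301.1] [11.4 35.6] 5.7
top orange [513. 319.] 103 [ 419.5 -442.3   43.5] [ 419.8 -443.1] [15.  34.6] 82.0
top red [293. 245.] 275 [581.2  32.1  50.1] [582.1  30.9] [40.6 31.9] 5.2
top yellow [211. 204.] 1726 [666.9 204.   84.1] [667.1 204. ] [ 23.8 347.5] 5.0
top blue [163. 280.] 472 [505.3 309.6  57.3] [509.7 309. ] [124.5  23.9] 5.2
top blue [379. 302.] 280 [ 457.4 -153.4   41.3] [ 456.8 -153.9] [52.4 27. ] 73.8
top blue [494. 316.] 341 [ 425.8 -403.5   40.9] [ 424.8 -399.6] [68.5 27.8] 84.0
```

Call:
{"fn": "jog_arm", "kwargs": {
  "rows": [0.25,0.25,-3,0,0,0,0.25,0,0,-3.5,0,0,0,0.25,0,0,-3,0,0,0,0.25,0,0,-2,0,0,0,0.25,0,0,-1.25,0,0,0,0.25,0,0,0,0,0,0,0.25,0,0,0,0,0,0,1,0,0,0,0,0,0,1,0,0,0,0,0,0,1,0,0,0,0,0,0,1,0,0,0,0,0,0,1,0,0,0,0,0,0,1,0,0,0,0,0,0,1,0,0,2,0,0,0,1,0,0,3.5,0,0,0,1,0,0,3.5,0,0,0,1,0,0,3,0,0,0,1,0,0,0,0,0,0,1]
}}

```text
clock: 13.97
eef_pos: [451.3, -188.7, 148.0]
eef_rot: [3.133, 0.002, 1.318]
wrist_force: [0.6, 0.2, -2.6]
finger_gap: 35.3
finger_force: 35.0
```

Call:
{"fn": "jog_arm", "kwargs": {
  "rows": [0.49,3.27,0,0,0,-0.0948,1,0.49,3.27,0,0,0,-0.0948,1,0.49,3.27,0,0,0,-0.0948,1,0.49,3.27,0,0,0,-0.0948,1,0.49,3.27,0,0,0,-0.0948,1,0.49,3.27,0,0,0,-0.0948,1,0.49,3.27,0,0,0,-0.0948,1,0.49,3.27,0,0,0,-0.0948,1,0.49,3.27,0,0,0,-0.0948,1,0.49,3.27,0,0,0,-0.0948,1,0.49,3.27,0,0,0,-0.0948,1,0.49,3.27,0,0,0,-0.0948,1,0.49,3.27,0,0,0,-0.0948,1,0,0,0,0,0,0,1,0,0,0,0,0,0,1]
}}

```text
clock: 15.22
eef_pos: [512.5, 238.4, 141.2]
eef_rot: [3.141, 0.001, 0.088]
wrist_force: [-0.3, 0.4, -2.0]
finger_gap: 35.3
finger_force: 35.0
```

```bash
python3 tubes.py wrist top
```

```text
15.2167 [512.5 238.4 141.2] [3.141e+00 1.000e-03 8.800e-02] 35.3010544418201
wrist orange [322. 146.] 2911 [583.7 243.7 161.6] [583.5 243.6] [13.2 36.8] 5.6
wrist orange [222. 141.] 1052 [582.8 312.7  58.8] [582.7 313.3] [12.7 37.1] 5.1
wrist red [607. 177.] 3336 [583.1  35.1  49.5] [582.6  31.1] [42.1 35.8] 5.0
wrist yellow [375.  16.] 17559 [660.5 219.7  83.4] [661.2 218.8] [ 15.1 317.2] 5.0
wrist blue [232. 226.] 6502 [524.5 303.9  55.7] [516.5 289.8] [120.6  65.5] 4.6
wrist blue [323. 250.] 12198 [539.7 240.  158.7] [533. 239.] [87.3 33. ] 5.2
wrist blue [323. 402.] 2501 [460.  232.4 159. ] [459.8 232.4] [27.4 32.2] 4.5
top orange [185. 241.] 90 [582.8 238.7 162.5] [578.9 224.5] [68.5 16.7] 73.5
top orange [157. 245.] 40 [582.1 320.9  60.3] [570.6 271.1] [124.3  13. ] 77.0
top orange [446. 313.] 111 [ 433.2 -297.    43.7] [ 434.2 -297.4] [13.9 32.6] 87.3
top orange [514. 319.] 100 [ 420.4 -442.4   43.7] [ 420.5 -442.7] [14.8 33.6] 79.8
top red [294. 245.] 273 [581.4  31.1  50.1] [582.  31.] [40.1 31.8] 5.5
top yellow [211. 204.] 1726 [667.  204.1  84.1] [666.9 204.4] [ 23.  348.3] 5.0
top blue [187. 250.] 40 [565.3 236.1 160. ] [565.4 235.6] [19.1  9. ] 28.2
top blue [165. 303.] 118 [458.6 302.7  56.4] [457.5 302.8] [21.6 26.7] 5.3
top blue [481. 315.] 586 [ 428.  -374.4   41.3] [ 427.  -371.2] [123.7  26.7] 85.3
```

Call:
{"fn": "jog_arm", "kwargs": {
  "rows": [0.4,-0.1,-2.5,0,0,0,1,0,0,-3,0,0,0,1,0,0,-2.5,0,0,0,1,0,0,-1.3,0,0,0,1,0,0,-0.6,0,0,0,1,0,0,-0.3,0,0,0,1,0,0,-0.2,0,0,0,1,0,0,0,0,0,0,1,0,0,0,0,0,0,1]
}}

```text
clock: 16.07
eef_pos: [517.5, 236.3, 39.4]
eef_rot: [-3.141, -0.002, 0.086]
wrist_force: [-0.2, 0.5, -0.9]
finger_gap: 35.2
finger_force: 35.0
```

Call:
{"fn": "jog_arm", "kwargs": {
  "rows": [0,0,-0.2,0,0,0,1,0,0,-0.15,0,0,0,1,0,0,0,0,0,0,1,0,0,0,0,0,0,0.42,0,0,0,0,0,0,0.42,0,0,0,0,0,0,0.42,0,0,0,0,0,0,0.42,0,0,1.5,0,0,0,0.42,0,0,3,0,0,0,0.42,0,0,4,0,0,0,0.42,0,0,3,0,0,0,0.42,0,0,0,0,0,0,0.42]
}}

```text
clock: 17.07
eef_pos: [519.2, 237.1, 156.3]
eef_rot: [-3.139, -0.009, 0.086]
wrist_force: [0.9, 0.1, 1.2]
finger_gap: 54.7
finger_force: 0.0
```

```bash
python3 tubes.py wrist top
```

```text
17.0667 [519.2 237.1 156.3] [-3.139 -0.009  0.086] 54.66554753561767
wrist orange [226. 153.] 879 [581.2 313.4  55.1] [581.1 314. ] [12.2 37. ] 4.9
wrist orange [323. 153.] 912 [587.8 242.7  55.1] [587.6 242.8] [12.9 36.3] 5.0
wrist orange [323. 333.] 687 [444.  230.1  55.6] [443.1 230.2] [13.2 35.8] 5.1
wrist red [591. 185.] 2646 [582.1  33.8  46.1] [581.5  31.4] [41.8 36.7] 5.4
wrist yellow [378.  29.] 22243 [664.9 215.   79.6] [665.2 214.6] [ 24.4 328.2] 5.0
wrist blue [323. 242.] 6238 [521.1 236.7  52.4] [515.1 236.4] [131.2  32.8] 5.1
wrist blue [234. 223.] 4872 [531.  306.5  52.1] [514.6 307.4] [118.5  31.6] 5.0
top orange [195. 242.] 91 [588.1 242.   59.4] [588.1 242.1] [11.7 35. ] 4.3
top orange [446. 312.] 109 [ 435.  -296.9   43.5] [ 434.2 -297.8] [14.1 33. ] 82.5
top orange [204. 309.] 44 [445.5 218.6  59. ] [449.8 190.8] [12.7 72.8] 10.0
top orange [514. 319.] 100 [ 420.5 -442.7   43.7] [ 420.5 -442.5] [14.4 33.4] 81.7
top red [294. 245.] 278 [581.5  30.2  49.8] [581.8  30.9] [40.7 32.2] 5.5
top yellow [211. 204.] 1732 [666.9 204.4  84.2] [666.8 204.1] [ 23.5 347.7] 5.0
top blue [195. 249.] 55 [572.9 243.   58.1] [572.2 242.3] [23.2 11.2] 89.6
top blue [202. 297.] 103 [470.9 226.1  56.7] [470.1 226.8] [30.8 15.1] 13.7
top blue [166. 301.] 143 [463.  302.7  56.7] [475.6 273.7] [23.5 95.5] 20.6
top blue [481. 315.] 587 [ 428.  -374.1   41.4] [ 426.6 -371.6] [125.1  27. ] 85.5
```

Tube B is bedded, middle (515.4, 236.5). On to tube C.

Call:
{"fn": "jog_arm", "kwargs": {
  "rows": [-0.54,-3.57,0,0,0,0.0818,0.25,-0.54,-3.57,0,0,0,0.0818,0.25,-0.54,-3.57,0,0,0,0.0818,0.25,-0.54,-3.57,0,0,0,0.0818,0.25,-0.54,-3.57,0,0,0,0.0818,0.25,-0.54,-3.57,0,0,0,0.0818,0.25,-0.54,-3.57,0,0,0,0.0818,0.25,-0.54,-3.57,0,0,0,0.0818,0.25,-0.54,-3.57,0,0,0,0.0818,0.25,-0.54,-3.57,0,0,0,0.0818,0.25,-0.54,-3.57,0,0,0,0.0818,0.25,-0.54,-3.57,0,0,0,0.0818,0.25,-0.54,-3.57,0,0,0,0.0818,0.25,-0.54,-3.57,0,0,0,0.0818,0.25,-0.54,-3.57,0,0,0,0.0818,0.25,-0.54,-3.57,0,0,0,0.0818,0.25,-0.54,-3.57,0,0,0,0.0818,0.25,0,0,0,0,0,0,0.25,0,0,0,0,0,0,0.25]
}}

```text
clock: 18.75
eef_pos: [424.1, -371.3, 147.8]
eef_rot: [-3.139, -0.002, 1.474]
wrist_force: [0.4, 0.5, 0.3]
finger_gap: 70.5
finger_force: 0.0
```

```bash
python3 tubes.py wrist top
```

```text
18.75 [ 424.1 -371.3  147.8] [-3.139e+00 -2.000e-03  1.474e+00] 70.5167568938923
wrist orange [326. 147.] 833 [ 434.4 -297.9   43.7] [ 434.2 -298.1] [12.4 36.2] 84.5
wrist orange [327. 324.] 626 [ 421.3 -441.7   43.7] [ 421.  -442.3] [13.  36.4] 85.2
wrist blue [326. 234.] 5984 [ 428.1 -364.4   40.7] [ 427.6 -370.4] [131.3  32.6] 84.8
top orange [195. 242.] 88 [588.  242.8  59.5] [588.1 241.9] [11.2 34.6] 5.2
top orange [161. 245.] 87 [582.  314.3  59.6] [582.  314.3] [11.3 34.9] 4.6
top orange [446. 313.] 110 [ 433.2 -296.9   43.4] [ 434.2 -297.6] [14.3 32.5] 85.9
top orange [200. 310.] 93 [443.6 228.   59.3] [444.1 229.3] [11.6 34.2] 3.7
top orange [166. 313.] 96 [437.7 300.6  59.6] [437.1 301.1] [12.3 35.2] 5.8
top red [293. 245.] 276 [581.5  32.2  50.1] [582.2  30.9] [40.2 32.1] 4.8
top yellow [211. 204.] 1725 [667.  204.2  84.1] [666.9 204.2] [ 23.5 347.8] 5.0
top blue [197. 277.] 532 [511.2 237.8  57. ] [515.8 237.8] [124.4  24.8] 4.9
top blue [163. 280.] 558 [505.3 308.2  57.2] [509.7 309.3] [125.   25.4] 6.1
top blue [476. 315.] 551 [ 428.6 -362.    41.2] [ 428.8 -361.1] [104.7  28. ] 84.2
```

Call:
{"fn": "jog_arm", "kwargs": {
  "rows": [0.3,0.1,-3,0,0,0,0.25,0,0,-3.5,0,0,0,0.25,0,0,-3,0,0,0,0.25,0,0,-2,0,0,0,0.25,0,0,-1.2,0,0,0,0.25,0,0,0,0,0,0,0.25,0,0,0,0,0,0,1,0,0,0,0,0,0,1,0,0,0,0,0,0,1,0,0,0,0,0,0,1,0,0,0,0,0,0,1,0,0,0,0,0,0,1,0,0,0,0,0,0,1,0,0,2,0,0,0,1,0,0,3.5,0,0,0,1,0,0,3.5,0,0,0,1,0,0,3,0,0,0,1,0,0,0,0,0,0,1]
}}

```text
clock: 20.35
eef_pos: [429.8, -371.1, 149.0]
eef_rot: [3.135, 0.005, 1.476]
wrist_force: [0.0, -0.3, -0.9]
finger_gap: 35.2
finger_force: 35.0
```

Call:
{"fn": "jog_arm", "kwargs": {
  "rows": [0.63,3.57,0,0,0,-0.0927,1,0.63,3.57,0,0,0,-0.0927,1,0.63,3.57,0,0,0,-0.0927,1,0.63,3.57,0,0,0,-0.0927,1,0.63,3.57,0,0,0,-0.0927,1,0.63,3.57,0,0,0,-0.0927,1,0.63,3.57,0,0,0,-0.0927,1,0.63,3.57,0,0,0,-0.0927,1,0.63,3.57,0,0,0,-0.0927,1,0.63,3.57,0,0,0,-0.0927,1,0.63,3.57,0,0,0,-0.0927,1,0.63,3.57,0,0,0,-0.0927,1,0.63,3.57,0,0,0,-0.0927,1,0.63,3.57,0,0,0,-0.0927,1,0.63,3.57,0,0,0,-0.0927,1,0,0,0,0,0,0,1,0,0,0,0,0,0,1]
}}

```text
clock: 21.77
eef_pos: [522.2, 167.3, 141.8]
eef_rot: [3.141, 0.001, 0.089]
wrist_force: [-1.1, -0.3, -2.0]
finger_gap: 35.1
finger_force: 35.0
```

```bash
python3 tubes.py wrist
```

```text
21.7667 [522.2 167.3 141.8] [3.141e+00 1.000e-03 8.900e-02] 35.071574726122485
wrist orange [323. 145.] 2928 [593.8 172.3 161.7] [593.6 172.3] [13.3 37. ] 5.1
wrist orange [121. 147.] 1092 [582.2 311.3  58.7] [582.6 313.2] [12.8 37.2] 4.8
wrist orange [224. 146.] 1084 [589.2 240.2  58.8] [589.1 241.4] [12.8 37. ] 5.1
wrist red [511. 181.] 3032 [583.1  33.   49.5] [582.3  30.6] [42.3 35.7] 5.0
wrist yellow [291.  21.] 23965 [664.3 196.3  83.3] [664.5 199.8] [ 19.2 342.2] 5.0
wrist blue [141. 232.] 7200 [523.3 300.6  55.2] [515.8 262.8] [126.9 114.8] 5.2
wrist blue [233. 229.] 6267 [532.4 232.3  55.7] [524.6 218.2] [117.1  65.8] 4.9
wrist blue [323. 249.] 12218 [549.5 168.7 158.7] [542.6 167.7] [88.2 33. ] 5.1
wrist blue [323. 402.] 2478 [469.4 161.1 159.1] [469.3 161. ] [27.5 32.2] 4.2
```

Call:
{"fn": "jog_arm", "kwargs": {
  "rows": [0,-0.15,-2.5,0,0,0,1,0,0,-3,0,0,0,1,0,0,-2.5,0,0,0,1,0,0,-1.3,0,0,0,1,0,0,-0.6,0,0,0,1,0,0,-0.3,0,0,0,1,0,0,-0.2,0,0,0,1,0,0,0,0,0,0,1,0,0,0,0,0,0,1]
}}

```text
clock: 22.57
eef_pos: [523.1, 164.4, 40.0]
eef_rot: [-3.141, -0.001, 0.086]
wrist_force: [-1.7, 1.8, 2.4]
finger_gap: 35.4
finger_force: 35.0
```

Call:
{"fn": "jog_arm", "kwargs": {
  "rows": [0,0,-0.2,0,0,0,1,0,0,-0.15,0,0,0,1,0,0,0,0,0,0,1,0,0,0,0,0,0,1]
}}

```text
clock: 22.9
eef_pos: [523.9, 165.5, 38.5]
eef_rot: [-3.14, -0.004, 0.086]
wrist_force: [-10.8, 7.2, 25.4]
finger_gap: 35.1
finger_force: 35.0
```

Contact reached 25 N, so it's seated. I'll release and rise.

Call:
{"fn": "jog_arm", "kwargs": {
  "rows": [0,0,0.1,0,0,0,1,0,0,0,0,0,0,0.42,0,0,0,0,0,0,0.42,0,0,0,0,0,0,0.42,0,0,0,0,0,0,0.42,0,0,1.5,0,0,0,0.42,0,0,3,0,0,0,0.42,0,0,4,0,0,0,0.42,0,0,3,0,0,0,0.42,0,0,0,0,0,0,0.42]
}}

```text
clock: 23.73
eef_pos: [525.1, 164.8, 157.6]
eef_rot: [-3.14, -0.009, 0.086]
wrist_force: [0.3, 0.1, 0.4]
finger_gap: 54.9
finger_force: 0.0
```

```bash
python3 tubes.py wrist:pics/w5.png top:pics/top5.png
```

```text
23.7333 [525.1 164.8 157.6] [-3.14  -0.009  0.086] 54.918841256806054
wrist orange [128. 153.] 919 [581.2 313.3  55.1] [581.  313.7] [13.  37.5] 5.0
wrist orange [226. 152.] 884 [587.7 241.8  55.1] [587.5 242.4] [12.3 36.9] 4.9
wrist orange [322. 152.] 882 [593.8 171.2  55.2] [593.7 171.2] [12.3 36.4] 5.0
wrist orange [322. 331.] 687 [449.9 158.5  55.6] [449.2 158.7] [13.3 36.1] 5.9
wrist red [496. 184.] 2613 [581.7  33.6  46. ] [581.1  31.6] [41.4 35.5] 5.2
wrist yellow [281.  31.] 25459 [665.5 202.7  79.5] [665.9 204.2] [ 24.7 348.5] 4.9
wrist blue [148. 233.] 6258 [521.6 301.2  51.7] [518.8 263.3] [118.  116.9] 4.9
wrist blue [233. 223.] 4922 [536.6 234.9  52.3] [520.6 235.9] [119.3  31.5] 4.9
wrist blue [322. 241.] 6165 [527.  165.   52.5] [521.  164.8] [130.9  32.8] 4.9
top orange [233. 239.] 47 [594.4 160.4  59.1] [585.4 141.1] [65.7 13.4] 63.1
top orange [194. 242.] 80 [588.3 242.5  60.1] [577.4 205. ] [109.9  21. ] 74.2
top orange [161. 245.] 87 [582.  314.3  59.6] [581.2 314.1] [10.8 36.1] 2.4
top orange [197. 309.] 38 [447.9 229.8  60.2] [455.  192.6] [  4.9 112.6] 10.1
top red [294. 245.] 282 [581.4  30.2  50. ] [582.   30.7] [40.7 32.2] 6.0
top yellow [211. 204.] 1727 [666.9 204.   84.2] [667. 204.] [ 23.9 347.5] 4.9
top blue [200. 299.] 159 [466.6 230.9  56.7] [466. 232.] [26.2 28. ] 12.7
```

View pics/w5.png

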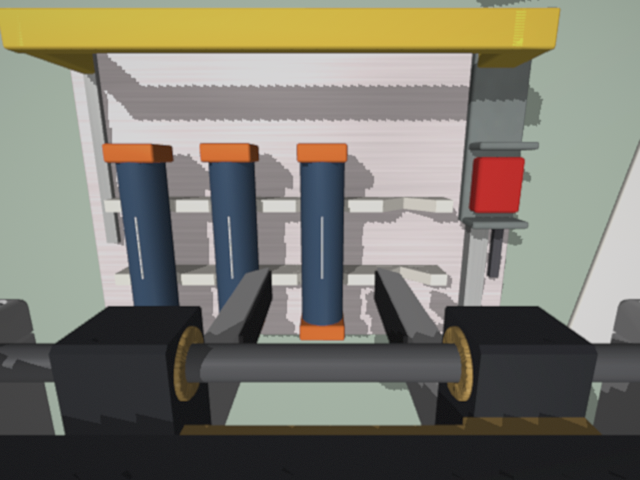

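The wrist view shows all three tubes bedded in both rails at columns 148, 233 and 322, and the button up at (496,184). Now back to the button.

Call:
{"fn": "jog_arm", "kwargs": {
  "rows": [0.44,-1.03,0,0,0,0.1207,1,0.44,-1.03,0,0,0,0.1207,1,0.44,-1.03,0,0,0,0.1207,1,0.44,-1.03,0,0,0,0.1207,1,0.44,-1.03,0,0,0,0.1207,1,0.44,-1.03,0,0,0,0.1207,1,0.44,-1.03,0,0,0,0.1207,1,0.44,-1.03,0,0,0,0.1207,1,0.44,-1.03,0,0,0,0.1207,1,0.44,-1.03,0,0,0,0.1207,1,0.44,-1.03,0,0,0,0.1207,1,0.44,-1.03,0,0,0,0.1207,1,0.44,-1.03,0,0,0,0.1207,1,0,0,0,0,0,0,1,0,0,0,0,0,0,1]
}}

```text
clock: 25.08
eef_pos: [579.4, 30.4, 149.9]
eef_rot: [-3.139, -0.0, 1.65]
wrist_force: [-0.6, -0.0, -0.2]
finger_gap: 0.3
finger_force: 0.0
```

Centred over the button, within 3 mm. I'll press down to about z 50.

Call:
{"fn": "jog_arm", "kwargs": {
  "rows": [0.15,0.1,-3,0,0,0,1,0,0,-3,0,0,0,1,0,0,-2,0,0,0,1,0,0,-1,0,0,0,1,0,0,-0.5,0,0,0,1,0,0,-0.3,0,0,0,1,0,0,-0.2,0,0,0,1,0,0,0,0,0,0,1,0,0,0,0,0,0,1]
}}

```text
clock: 25.83
eef_pos: [581.8, 31.8, 52.5]
eef_rot: [3.14, -0.0, 1.655]
wrist_force: [-2.7, 0.9, 4.1]
finger_gap: 0.5
finger_force: 2.0
```

Call:
{"fn": "jog_arm", "kwargs": {
  "rows": [0,0,-0.35,0,0,0,1,0,0,0,0,0,0,1,-0.5,-0.04,0,0,0,0,1,-0.5,-0.04,0,0,0,0,1,-0.5,-0.04,0,0,0,0,1,-0.6,-0.05,0,0,0,0,1,-0.8,-0.07,0,0,0,0,1,-0.8,-0.07,0,0,0,0,1,-0.8,-0.07,0,0,0,0,1,-0.8,-0.07,0,0,0,0,1,-0.8,-0.07,0,0,0,0,1,-0.8,-0.07,0,0,0,0,1,-0.8,-0.07,0,0,0,0,1,-0.8,-0.07,0,0,0,0,1,-0.8,-0.07,0,0,0,0,1,-0.6,-0.05,0,0,0,0,1,0,0,0,0,0,0,1,0,0,0,0,0,0,1]
}}

```text
clock: 27.33
eef_pos: [482.8, 23.1, 48.9]
eef_rot: [3.14, 0.0, 1.655]
wrist_force: [-1.9, 1.8, 5.8]
finger_gap: 0.2
finger_force: 2.7
```

```bash
python3 tubes.py top | grep -v blue
```

```text
27.3333 [482.8  23.1  48.9] [3.14  0.    1.655] 0.17594945315995256
top orange [228. 239.] 92 [594.2 171.2  59.4] [594.3 170.7] [11.6 35.5] 4.7
top orange [195. 242.] 88 [588.1 241.9  59.7] [588.1 242.1] [11.3 34.6] 4.6
top orange [161. 245.] 90 [581.9 313.8  59.8] [581.  314.4] [12.4 35.2] 4.2
top orange [234. 307.] 97 [449.5 157.2  59.2] [449.9 158.6] [11.7 36.6] 3.7
top orange [200. 310.] 94 [443.7 229.   59.5] [444.  229.5] [11.6 35.2] 4.2
top orange [166. 313.] 96 [437.7 301.1  59.3] [437.6 301.2] [12.6 35.1] 0.8
top yellow [211. 251.] 1774 [567.5 205.1  84.1] [568.6 196.5] [ 25.5 349.6] 4.6
```

The bar has travelled 98.6 mm and is home. I'll lift off and check that the button pops up.

Call:
{"fn": "jog_arm", "kwargs": {
  "rows": [0,0,0.5,0,0,0,1,0,0,1.5,0,0,0,1,0,0,4,0,0,0,1,0,0,4,0,0,0,1,0,0,3,0,0,0,1,0,-3,0,0,0,0,1,0,-4,0,0,0,0,1,0,-4,0,0,0,0,1,0,0,0,0,0,0,1,0,0,0,0,0,0,1]
}}

```text
clock: 28.22
eef_pos: [482.3, -88.6, 178.3]
eef_rot: [3.141, 0.0, 1.652]
wrist_force: [0.2, -0.0, 0.6]
finger_gap: 0.3
finger_force: 0.0
```

```bash
python3 tubes.py top:pics/top9.png side wrist:pics/w9.png | grep -v blue
```

```text
28.2167 [482.3 -88.6 178.3] [3.141 0.    1.652] 0.3442057517399738
top orange [228. 239.] 91 [594.2 170.9  59.3] [594.4 171.4] [12.2 34.9] 4.6
top orange [195. 242.] 88 [588.1 242.1  59.2] [588.  241.8] [11.3 35. ] 4.0
top orange [161. 245.] 89 [581.8 314.2  59.6] [581.  314.2] [35.5 11.1] 90.0
top orange [234. 307.] 96 [449.5 157.   59.2] [449.7 158.2] [12.4 36. ] 7.6
top orange [200. 310.] 96 [443.7 228.6  59.6] [444.  229.2] [11.8 35.1] 4.0
top orange [166. 313.] 96 [437.7 300.5  59.4] [437.1 301.1] [12.3 34.8] 6.0
top red [298. 290.] 294 [484.3  21.7  49.9] [483.3  22.7] [32.4 40.7] 89.9
top yellow [213. 251.] 1824 [568.7 200.3  84. ] [568.8 196.6] [ 24.3 349.6] 4.9
side orange [321. 157.] 43 [582.2 308.9  58. ] [581.  310.7] [12.8 42.5] 5.8
side orange [324. 172.] 54 [586.6 243.3  57.6] [586.8 240.9] [43.7 11.4] 88.9
side orange [327. 190.] 58 [592.8 166.7  58.1] [593.1 168.9] [41.3 11.1] 88.3
side red [288. 235.] 112 [489.1  12.1  49.3] [482.8 -30. ] [133.5  41.1] 89.8
side yellow [319. 186.] 741 [572.  155.1  83.1] [570.  128.3] [ 35.4 486.4] 2.4
wrist red [335. 101.] 2443 [483.5  22.5  49.2] [483.7  22.4] [42.1 34.2] 4.6
wrist yellow [482.  53.] 3692 [579.6  57.5  83.2] [580.2  56.4] [24.  67.9] 4.9
```

View pics/w9.png

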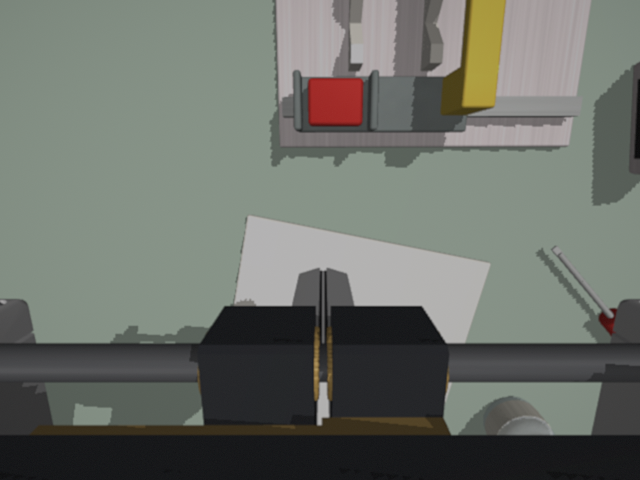

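The button at (335,101) stands at z ≈ 49.9, so it's up. The keeper is home, the tubes are bedded and the hand is clear.

```bash
python3 -c "
from cell import manip
print(manip.sign_off())"
```

```text
the job is handed in; nothing more can be done
None
```

I handed the job in at about 28 s: all three tubes present are bedded in grooves 1–3, the keeper is home with its button up, and the arm is clear; the sign-off returned no verdict.

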